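# Sort the loose fittings and unclip the lampholder cassette

## Robot

A 6-joint arm with a two-finger parallel gripper is mounted at the origin on a cart in front of the work surface, level with it; the furniture and walls round the work are solid. World frame = base frame: x ahead of the robot, y to its left, z up, the work surface at z = 0. Lengths are in mm, angles in rad, forces in N, time in s.
With the tool pointing down it reaches from about 375 to 825 mm from the base axis. Payload 5.5 kg.
Tool frame: the origin (TCP) lies at the very end of the fingers, on their centre line; the grasp point (between the pads) lies 19 mm behind it; z points along the fingers, y is the line along which they close (so a half turn about z gives the same grasp; the last joint's range is limited). The gripper opens to 85 mm and grips with 20 to 120 N. Pads are 22 mm wide; open, the fingers measure 114 mm over their backs; the gripper's body (76 mm by 85 mm) begins 54 mm behind the grasp point. The pads swing forward as they close: fully open they stand 13 mm farther back than shut.
Start: joints at [-1.168, 0.314, -0.047, 1.21, 0, 1.571], TCP at [235.194, -551.977, 231.299] pointing down, gripper open.
Joint ranges: [-2.67, 2.67], [-0.69, 1.73], [-1.03, 1.25], [-2.08, 2.16], [-1.42, 1.45], [-3.14, 3.14]. Speed limits (rad/s): [2.39, 2.39, 3.01, 3.14, 3.14, 3.14].

## Interface

Orientations are given as a rotation vector (axis times angle).
In Python, from plant import read_state, grab_frame, camera_info, order, look_for, spot_point gives the robot as it stands.
- The arm moves only by the tool servo_tool, never from a script. Its arguments are lists of equal length, an entry for each row: "twist": the turn, a rotation vector about the tool's x, y, z in rad, a list of three; "dp": the shift along the tool's x, y, z in m, a list of three; "fingers": the closure, from 0 (fully open) to 1 (shut). A call has exactly 8 rows; each row is the pose to reach, as a shift and turn from the pose commanded when the call began, along the tool's axes at that moment; what a row does not reach only later rows make up. A row lasts 1/10 s, in which the tool goes at most 50 mm and 8.59 degrees, less where a joint would pass 70% of its speed; a pose out of reach is approached as far as the arm can. A call with a gripper value outside its range is refused whole. The fingers move at their own pace and stop on an object; the grip force is fixed at half the most. Time passes only in rows, so rows that repeat a pose let the fingers close, or fill a call up. It gives the time, the measured TCP pose, the force, the opening and the grip force at its end, in the units of the state.
- read_state(): the state, without advancing time (a new reading comes with each control period).
- grab_frame(name): name is "scene" or "top" or "wrist"; returns the picture (480x640x3 uint8, red, green, blue); there is no depth.
- camera_info(name): a dict with "K" (3x3 intrinsics, pixels), "rvec" (rotation vector, rad) and "tvec" (3), from world to camera coordinates, as OpenCV has them; the wrist camera has in their place "hand_eye" (4x4, takes a point from camera to tool coordinates, whose origin is the TCP and whose axes are the flange's). Camera axes: x right, y down, z forward; pixel columns grow to the right and rows downward; lengths in mm; the calibration is good to about 2 mm. A picture is of the moment at which its call begins: read the wrist's pose just before it. camera_info takes no time and is no camera call.
- order.job_done(): hands the job in; it is judged then, once.
Trained networks look in the newest picture that a camera, given by its name, has taken for a name from the list of things; names that differ only in an ending like _2 or _b are one class to them, and where a whole thing is asked for, a point or a joint stands for the part that bears it (a point fixed in the world has none). Each returns a list of dicts, best first, with "score" (0 to 1); they miss things now and then, are a little off and sometimes report something else, mostly with a low value. They report only what shows in the picture. A call takes as long as a camera call. They do not tell look-alikes from the thing itself.
- look_for(camera, query): "bbox" ([left, top, right, bottom] in pixels, round what is visible of it).
- spot_point(camera, query): "point" ([row, column] in pixels: a listed point, or the origin of a listed thing).
The state is a dict: "clock": time; "joint_positions": joint angles; "dq": joint speeds; "joint_torque": joint torques, N m; "ee_pos": TCP position; "ee_rot": TCP orientation; "contact_force": force on the tool from outside, world axes, zero at the start; "torque": the same for the moment, N m; "opening": finger opening in mm; "gripper_force": force on a finger pad.
Only numpy, scipy, OpenCV 4.12 (cv2) and the standard library are available. Lean on these libraries where they do the work, as an engineer would, in place of code of your own. Each camera call takes 0.05 s, during which the arm holds its last target. There are 200 camera calls.

## Task

Stand or lay each loose fitting in the clip-in cassette that already holds its kind: the two lampholders with the lampholder, the cable gland with the gland, while both cassettes stay clipped in their dock. Then pinch the two side catches of the lampholder cassette together, lift it straight out of the dock and finish holding it up by its catches, level, with its three lampholders in it and about 10 cm above the worktop, ready for the fitter on the ladder. Leave the gland cassette clipped in and the tools on the worktop where they are.

Things in the scene. Friction and masses are not known exactly. Their poses are not given: they have to be found in the camera images.
- dock: fixed dark steel base plate, 92 (x) x 302 (y) x 4 mm; origin under its centre, on the worktop. Two bays end to end, centres at y = +75 and -75 mm; low stops and rails, and beside the middle of each bay two keepers with lips (x = 32.5 to 41 mm either side) that lock the catch hooks; their top, the dock's highest, is 27 mm above the worktop
- lamp_cassette: the cassette that holds a lampholder: dark grey open tub, 46 (x) x 132 (y) x 46 mm high, walls and floor 2.5 (inside 41 x 127), 0.17 kg empty; origin under its centre. Locked in a bay by a sprung catch halfway along each long side until both are pinched in at once (see lamp_pinch); then lifts straight up, clear after 25 mm. Clipped in, its origin is 4 above the dock's
- gland_cassette: the cassette that holds a cable gland; same shape and catches as lamp_cassette, in the other bay (which is in which bay varies)
- lamp_pinch (a point): point midway between the two catches of lamp_cassette, 43 mm above its origin, axes as the cassette's. Their black ribbed thumb plates stand at x = +-32.5 mm (65 over both; 54 pressed), 36 long (y), from 13 below to 17 above this point, 14 above the tub's rim. Pinch along x; 15 to 30 N presses both home and carries the loaded cassette
- lampholder_1: loose white lampholder standing upright on the worktop, 50 mm high, 30 g, round: body 26 diameter with a 30 diameter ring at 17 to 24 above the foot, shoulder at 33 to 36, then a neck 16 diameter from 36 to 50 mm. Origin: centre of the foot (underside); z along its axis
- lampholder_2: the second loose lampholder, the same
- lampholder_0: the same lampholder, standing from the start near the +y end of the lampholder cassette, at about x = 0, y = +43 mm in the cassette's frame, foot on its floor
- gland_1: loose metal cable gland standing upright on its thread, 38 mm high, 45 g: thread 20 diameter up to 10, hexagon flange and hexagon nut about 26 across from 10 to 32, low dome above. Origin: centre of the underside; z along its axis
- gland_0: the same gland, standing from the start near the +y end of the gland cassette, at about x = 0, y = +43 mm in the cassette's frame
- lamp_catch_near (a joint): catch on the -x side of the lamp cassette: travel in m, 0 = sprung out (hook under the keeper lip), 0.0055 = pressed fully in. 2.4 N starts it, 6 N holds it fully in. Free from 0.004 on.
- lamp_catch_far (a joint): the same for the catch on the +x side of the lamp cassette
- gland_catch_near (a joint): catch on the -x side of the gland cassette: travel in m, 0 = sprung out (hook under the keeper lip), 0.0055 = pressed fully in. 2.4 N starts it, 6 N holds it fully in. Free from 0.004 on.
- gland_catch_far (a joint): the same for the catch on the +x side of the gland cassette
- pliers: bystander: combination pliers, 186 x 48 x 12 mm, lying behind the dock; origin under the middle
- screwdriver: bystander: screwdriver, 191 x 27 x 26 mm, lying behind the dock; origin under the middle
- tape_measure: bystander: tape measure, 43 x 80 x 60 mm, behind the loose fittings; origin under the middle
Not all that is in view belongs to the job. Leave any brown or pink look-alike of the lamp_cassette alone.

How it is judged:
By the outcome, as a careful person would: the job done as asked, in the order asked, and still so for the second after the job is handed in, while the arm keeps its last pose, push and grip.
It also fails if it takes over 72 s, if anything falls off the work surface, if the arm or the gripper's body presses on something with over 40 N, if the wrist force passes 120 N, or if a joint passes its speed limit or range.

## Working session

There is one attempt and no reset: what is moved stays moved. The work goes in short steps, Python scripts to look and compute and a tool call to move; the robot and the scene stay as the last step left them, time stands still between calls to the robot, and variables do not carry over. Pictures are saved under pics/ and viewed, at most 10 in all, crops included, and the job is handed in when it is done.

Besides the shell and the picture viewer there is one more tool, called after "Emit:" by a JSON object that holds its "fn" and its "kwargs", one argument or row to a line. servo_tool: Moves the arm, as the interface text tells. Its arguments: {"type":"object","properties":{"twist":{"type":"array","items":{"type":"array","items":{"type":"number"}}},"dp":{"type":"array","items":{"type":"array","items":{"type":"number"}}},"fingers":{"type":"array","items":{"type":"number"}}},"required":["twist","dp","fingers"]}

```bash
mkdir -p pics; ls
cat > h.py <<'E'
import numpy as np, cv2
from plant import *
def ray(cam,px):  # px = (col,row)
    c=camera_info(cam); K=np.array(c["K"],float)
    d=np.linalg.inv(K)@np.array([px[0],px[1],1.0])
    if cam=="wrist":
        s=read_state(); R,_=cv2.Rodrigues(np.array(s["ee_rot"],float)); H=np.array(c["hand_eye"],float)
        return R@H[:3,3]+np.array(s["ee_pos"]), R@H[:3,:3]@d
    R,_=cv2.Rodrigues(np.array(c["rvec"],float)); t=np.array(c["tvec"],float).ravel()
    return -R.T@t, R.T@d
def at(cam,px,z):
    o,d=ray(cam,px); return o+d*(z-o[2])/d[2]
def save(cam,name,box=None,s=1):
    f=grab_frame(cam)[:,:,::-1]
    if box: l,t,r,b=box; f=f[t:b,l:r]
    cv2.imwrite("pics/"+name,cv2.resize(f,None,fx=s,fy=s))
E
python3 - <<'E'
from h import *
s=read_state(); print(s)
for c in ("scene","top","wrist"): print(c,camera_info(c))
a=grab_frame("scene");b=grab_frame("top")
cv2.imwrite("pics/a.png",a[:,:,::-1]);cv2.imwrite("pics/b.png",b[:,:,::-1])
for c in ("top","scene"):
  for q in ("dock","lamp_cassette","gland_cassette","lampholder_1","gland_1","lamp_pinch"):
    print(c,q,[(np.round(r["point"]).tolist(),round(r["score"],2)) for r in spot_point(c,q)])
E
```

```text
pics
{'clock': 0.0, 'joint_positions': array([-1.16799220e+00,  3.14237757e-01, -4.80759686e-02,  1.21018588e+00,
       -1.30603180e-05,  1.57076812e+00]), 'dq': array([-0.00111414,  0.00033685, -0.00106453,  0.00038136, -0.00139142,
        0.00015656]), 'joint_torque': array([ 4.75272846e-04, -5.39587784e+01,  3.39754307e+01,  1.92840263e-02,
        6.10246275e-05,  2.70860049e-06]), 'ee_pos': array([ 234.9715765 , -551.45478381,  230.4288848 ]), 'ee_rot': array([-3.07645038e+00, -6.28164471e-01,  5.54987067e-04]), 'contact_force': array([ 0.85941456, -0.93199762, -0.06849802]), 'torque': array([-0.0235028 ,  0.00353056,  0.01668413]), 'gripper_force': 0.0, 'opening': 85.44679760517705}
scene {'K': array([[460.31272045,   0.        , 329.93953418],
       [  0.        , 460.31272045, 229.3573367 ],
       [  0.        ,   0.        ,   1.        ]]), 'rvec': array([ 1.94334997, -0.42437316,  0.29485035]), 'tvec': array([-452.16895717,   94.48592458, 1135.2843747 ])}
top {'K': array([[529.82998676,   0.        , 311.78078322],
       [  0.        , 529.82998676, 237.92363744],
   
[... 767 characters left out ...]
 ([329.0, 162.0], 0.75)]
top gland_cassette [([244.0, 224.0], 0.76)]
top lampholder_1 [([235.0, 382.0], 0.57), ([216.0, 402.0], 0.5)]
top gland_1 [([223.0, 348.0], 0.46), ([250.0, 208.0], 0.41)]
top lamp_pinch [([234.0, 275.0], 0.87), ([331.0, 161.0], 0.63), ([232.0, 453.0], 0.62)]
scene dock [([232.0, 305.0], 0.84)]
scene lamp_cassette [([347.0, 430.0], 0.85), ([223.0, 292.0], 0.64), ([241.0, 318.0], 0.57), ([216.0, 198.0], 0.57)]
scene gland_cassette [([224.0, 293.0], 0.6)]
scene lampholder_1 [([305.0, 409.0], 0.86), ([299.0, 378.0], 0.75), ([236.0, 311.0], 0.4)]
scene gland_1 [([276.0, 372.0], 0.64)]
scene lamp_pinch [([227.0, 319.0], 0.66), ([204.0, 196.0], 0.65), ([332.0, 427.0], 0.58)]
```

View pics/a.png

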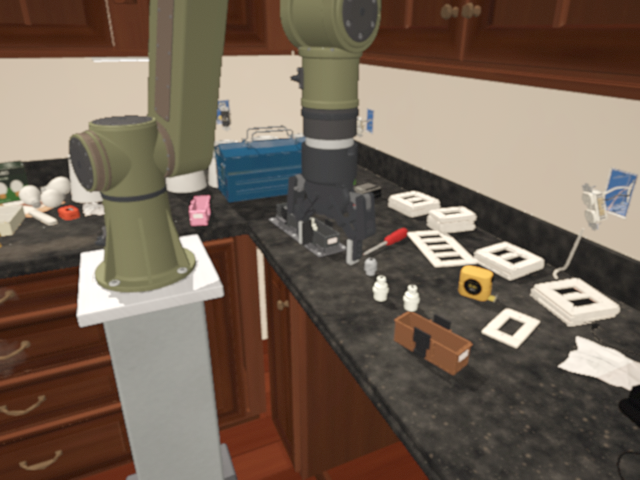

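View pics/b.png

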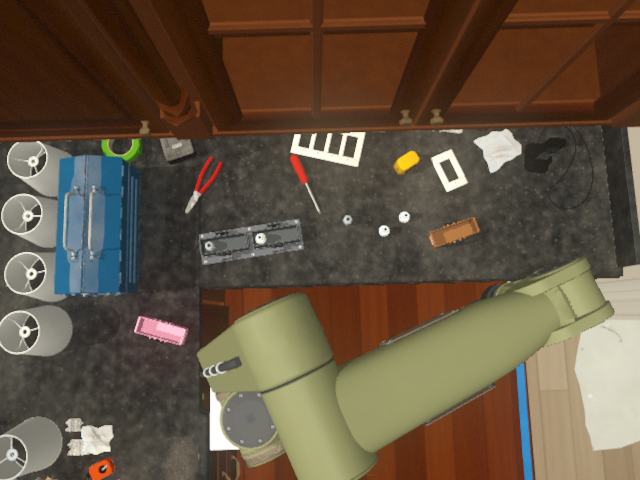

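Run:
```python
from h import *
for n,(r,c),z in [("lampcas",(234,275),47),("lc_org",(238,272),4),("gc",(244,224),4),("l1",(235,382),0),("l2",(216,402),0),("g1",(223,348),0),("l0/g0",(250,208),6)]:
  print(n,np.round(at("top",(c,r),z)))
for n,(r,c),z in [("dock",(232,305),0),("lampcas",(227,319),47),("l1",(305,409),0),("l2",(299,378),0),("g1",(276,372),0),("lc",(241,318),4),("gc",(224,293),4)]:
  print(n,np.round(at("scene",(c,r),z)))
```

```text
lampcas [449. -38.  47.]
lc_org [444. -26.   4.]
gc [430. 116.   4.]
l1 [ 445. -351.    0.]
l2 [ 500. -413.    0.]
g1 [ 483. -252.    0.]
l0/g0 [413. 163.   6.]
dock [441.  47.   0.]
lampcas [448. -36.  47.]
l1 [ 497. -407.    0.]
l2 [ 449. -358.    0.]
g1 [ 488. -263.    0.]
lc [447. -34.   4.]
gc [427. 109.   4.]
```

The top view shows the dock at (250,242). The lamp cassette is the dark one in its right bay, with a white lampholder at (260,239); the gland cassette is in the left bay, with its gland at (208,246).

**What could be mistaken for what:**
- **Lamp cassette:** dark in dock (275,234), brown at (454,232), pink at (160,331). I choose the dark docked one.
- **Lampholders:** loose at (384,231) and (404,216), already stored at (260,239). I want the two loose ones.
- **Gland:** loose at (347,219), stored at (208,246). I want the loose one.

I'll move over the loose parts for a close look with the wrist camera.

Emit:
{"fn": "servo_tool", "kwargs": {
  "twist": [
    [0,0,0.24],
    [0,0,0.24],
    [0,0,0.24],
    [0,0,0.24],
    [0,0,0.24],
    [0,0,0.24],
    [0,0,0.24],
    [0,0,0.24]
  ],
  "dp": [
    [0.335,-0.098,0.03],
    [0.335,-0.098,0.03],
    [0.335,-0.098,0.03],
    [0.335,-0.098,0.03],
    [0.335,-0.098,0.03],
    [0.335,-0.098,0.03],
    [0.335,-0.098,0.03],
    [0.335,-0.098,0.03]
  ],
  "fingers": [0.5,0.5,0.5,0.5,0.5,0.5,0.5,0.5]
}}

```text
clock: 1.5
ee_pos: [508.7, -326.5, 200.6]
ee_rot: [-3.129, -0.265, -0.002]
contact_force: [-0.3, -0.4, 0.5]
opening: 42.7
gripper_force: 0.0
```

```bash
cat > w.py <<'E'
import sys
from h import *
s=read_state(); R,_=cv2.Rodrigues(np.array(s["ee_rot"]))
print(s["clock"],np.round(s["ee_pos"],1),"yaw",np.arctan2(R[1,0],R[0,0]),"op",s["opening"],"q",np.round(s["joint_positions"],2))
f=grab_frame("wrist"); cv2.imwrite("pics/%s.png"%sys.argv[1],f[:,:,::-1])
for a in sys.argv[2:]:
    q,z=a.split(":")
    for r in spot_point("wrist",q): print("pt",q,np.round(r["point"]).tolist(),round(r["score"],2),np.round(at("wrist",r["point"][::-1],float(z)),1))
    for r in look_for("wrist",q): print("bb",q,np.round(r["bbox"]).tolist(),round(r["score"],2))
E
python3 w.py c lampholder_1:0 gland_1:0
```

```text
1.5 [ 508.7 -326.5  200.6] yaw 0.1691335147935465 op 42.73161959184493 q [-0.57  0.33 -0.09  1.15  0.    2.4 ]
pt lampholder_1 [235.0, 414.0] 0.82 [ 491.  -417.2    0. ]
pt lampholder_1 [266.0, 339.0] 0.8 [ 451.3 -356.1    0. ]
bb lampholder_1 [399.0, 224.0, 441.0, 265.0] 0.97
pt gland_1 [208.0, 229.0] 0.85 [ 487.7 -252.9    0. ]
pt gland_1 [48.0, 94.0] 0.7 [ 599.  -136.6    0. ]
pt gland_1 [267.0, 341.0] 0.47 [ 448.9 -360.2    0. ]
bb gland_1 [206.0, 197.0, 245.0, 236.0] 0.56
bb gland_1 [399.0, 222.0, 441.0, 267.0] 0.52
```

```bash
python3 -c "
import cv2
f=cv2.imread('pics/c.png')[170:330,180:460];cv2.imwrite('pics/c2.png',cv2.resize(f,None,fx=2.5,fy=2.5))"
```

```text
(no output)
```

View pics/c2.png

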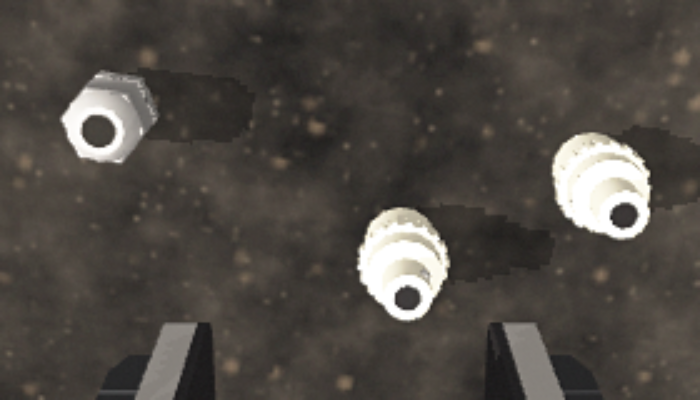

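Emit:
{"fn": "servo_tool", "kwargs": {
  "twist": [
    [0,0,-0.14],
    [0,0,-0.28],
    [0,0,-0.42],
    [0,0,-0.56],
    [0,0,-0.7],
    [0,0,-0.84],
    [0,0,-0.98],
    [0,0,-1.1]
  ],
  "dp": [
    [-0.03,-0.06,0.05],
    [-0.03,-0.06,0.07],
    [-0.03,-0.06,0.08],
    [-0.03,-0.06,0.08],
    [-0.03,-0.06,0.08],
    [-0.03,-0.06,0.08],
    [-0.03,-0.06,0.08],
    [-0.03,-0.06,0.08]
  ],
  "fingers": [0.5,0.5,0.5,0.5,0.5,0.5,0.5,0.5]
}}

```text
clock: 2.55
ee_pos: [464.6, -277.6, 121.7]
ee_rot: [2.533, 1.857, -0.0]
contact_force: [-0.5, 0.3, -0.6]
opening: 42.5
gripper_force: 0.0
```

Emit:
{"fn": "servo_tool", "kwargs": {
  "twist": [
    [0,0,-0.14],
    [0,0,-0.28],
    [0,0,-0.42],
    [0,0,-0.56],
    [0,0,-0.7],
    [0,0,-0.84],
    [0,0,-0.98],
    [0,0,-1.1]
  ],
  "dp": [
    [0,0,0],
    [0,0,0],
    [0,0,0],
    [0,0,0],
    [0,0,0],
    [0,0,0],
    [0,0,0],
    [0,0,0]
  ],
  "fingers": [0.5,0.5,0.5,0.5,0.5,0.5,0.5,0.5]
}}

```text
clock: 3.35
ee_pos: [464.6, -277.6, 121.7]
ee_rot: [1.189, 2.907, -0.0]
contact_force: [-0.2, 0.5, 0.4]
opening: 42.5
gripper_force: 0.0
```

Emit:
{"fn": "servo_tool", "kwargs": {
  "twist": [
    [0,0,-0.14],
    [0,0,-0.28],
    [0,0,-0.42],
    [0,0,-0.56],
    [0,0,-0.7],
    [0,0,-0.84],
    [0,0,-0.94],
    [0,0,-0.94]
  ],
  "dp": [
    [0,0,0],
    [0,0,0],
    [0,0,0],
    [0,0,0],
    [0,0,0],
    [0,0,0],
    [0,0,0],
    [0,0,0]
  ],
  "fingers": [0.5,0.5,0.5,0.5,0.5,0.5,0.5,0.5]
}}

```text
clock: 4.15
ee_pos: [464.7, -277.5, 121.6]
ee_rot: [-0.249, 3.131, -0.001]
contact_force: [-0.3, 0.1, 0.5]
opening: 42.9
gripper_force: 0.0
```

```bash
python3 w.py d lampholder_1:0 gland_1:0
```

```text
4.15 [ 464.7 -277.5  121.6] yaw -2.9827482895393445 op 42.851939136973854 q [-0.54  0.27 -0.36  0.94 -0.   -0.7 ]
pt lampholder_1 [241.0, 113.0] 0.76 [ 496.3 -417.     0. ]
pt lampholder_1 [201.0, 210.0] 0.61 [ 457.9 -352.6    0. ]
bb lampholder_1 [172.0, 179.0, 225.0, 234.0] 0.91
bb lampholder_1 [60.0, 223.0, 135.0, 279.0] 0.62
bb lampholder_1 [574.0, 223.0, 640.0, 320.0] 0.51
pt gland_1 [271.0, 354.0] 0.85 [ 492.5 -247.3    0. ]
bb gland_1 [336.0, 254.0, 380.0, 306.0] 0.93
```

The crop shows the metal hex gland on the left and the two white lampholders, all standing upright. These are the right parts. Next I refine their positions from their top holes.

```bash
cat > hole.py <<'E'
from h import *
def hole(cam,f,bb,z,pad=6):
    # dark hole enclosed by bright top: child contour
    l,t,r,b=[int(v) for v in bb]; l=max(l-pad,0); t=max(t-pad,0)
    g=cv2.cvtColor(f[t:b+pad,l:r+pad],cv2.COLOR_RGB2GRAY)
    out=[]
    for th in (110,140,170):
        cs,h=cv2.findContours((g>th).astype(np.uint8),cv2.RETR_CCOMP,cv2.CHAIN_APPROX_NONE)
        for c,hh in zip(cs,h[0] if h is not None else []):
            A=cv2.contourArea(c)
            if hh[3]>=0 and 15<A<600:
                m=c.mean((0,1)); out.append((th,A,np.round(m+[l,t],1).tolist(),np.round(at(cam,m+[l,t],z),1).tolist()))
    return out
E
python3 - <<'E'
from hole import *
f=cv2.imread("pics/d.png")[:,:,::-1].copy()
for bb,z in (((172,179,225,234),50),((60,223,135,279),50),((336,254,380,306),38)):
    for o in hole("wrist",f,bb,z): print(o)
    print()
E
```

```text
(110, 192.0, [184.4, 217.1], [456.1, -353.1, 50.0])
(140, 200.5, [184.7, 217.2], [456.1, -353.0, 50.0])
(170, 206.5, [184.7, 217.2], [456.1, -353.0, 50.0])

(110, 176.5, [73.7, 265.9], [495.2, -414.4, 50.0])
(140, 185.5, [73.7, 265.7], [495.1, -414.3, 50.0])
(170, 189.5, [73.7, 265.7], [495.1, -414.3, 50.0])

(110, 209.0, [358.0, 292.0], [491.1, -247.8, 38.0])
(110, 51.0, [365.4, 254.9], [466.3, -248.0, 38.0])
(140, 226.5, [358.3, 291.9], [490.9, -247.6, 38.0])
(170, 229.5, [358.3, 291.8], [490.9, -247.6, 38.0])
```

Emit:
{"fn": "servo_tool", "kwargs": {
  "twist": [
    [0,0,0],
    [0,0,0],
    [0,0,0],
    [0,0,0],
    [0,0,0],
    [0,0,0],
    [0,0,0],
    [0,0,0]
  ],
  "dp": [
    [-0.031,0.025,0.01],
    [-0.031,0.025,0.04],
    [-0.031,0.025,0.07],
    [-0.031,0.025,0.1],
    [-0.031,0.025,0.113],
    [-0.031,0.025,0.113],
    [-0.031,0.025,0.113],
    [-0.031,0.025,0.113]
  ],
  "fingers": [0.3,0.3,0.3,0.3,0.3,0.3,1,1]
}}

```text
clock: 5.2
ee_pos: [493.5, -247.2, 9.9]
ee_rot: [-0.252, 3.129, -0.002]
contact_force: [-0.1, 0.7, 0.4]
opening: 31.3
gripper_force: 0.0
```

Emit:
{"fn": "servo_tool", "kwargs": {
  "twist": [
    [0,0,0],
    [0,0,0],
    [0,0,0],
    [0,0,0],
    [0,0,0],
    [0,0,0],
    [0,0,0],
    [0,0,0]
  ],
  "dp": [
    [0,0,0],
    [0,0,0],
    [0,0,0],
    [0,0,0],
    [0,0,-0.03],
    [0,0,-0.08],
    [0,0,-0.13],
    [0,0,-0.16]
  ],
  "fingers": [1,1,1,1,1,1,1,1]
}}

```text
clock: 6.0
ee_pos: [493.8, -247.3, 173.2]
ee_rot: [-0.252, 3.127, -0.005]
contact_force: [1.0, -1.3, -0.1]
opening: 23.6
gripper_force: 58.9
```

Emit:
{"fn": "servo_tool", "kwargs": {
  "twist": [
    [0,0,0],
    [0,0,0],
    [0,0,0],
    [0,0,0],
    [0,0,0],
    [0,0,0],
    [0,0,0],
    [0,0,0]
  ],
  "dp": [
    [0.002,0.045,-0.02],
    [0.005,0.09,-0.02],
    [0.007,0.135,-0.02],
    [0.01,0.18,-0.02],
    [0.012,0.225,-0.02],
    [0.014,0.27,-0.02],
    [0.015,0.313,-0.02],
    [0.015,0.313,-0.02]
  ],
  "fingers": [1,1,1,1,1,1,1,1]
}}

```text
clock: 6.8
ee_pos: [426.3, 64.1, 189.1]
ee_rot: [-0.263, 3.129, 0.003]
contact_force: [0.8, 0.2, -0.9]
opening: 23.7
gripper_force: 59.1
```

```bash
python3 w.py e lamp_pinch:47 gland_cassette:4 dock:0 lampholder_0:6.5 gland_0:6.5
```

```text
6.8 [426.3  64.1 189.1] yaw -2.9738052909160206 op 23.698220077674996 q [ 0.15  0.02 -0.5   1.05  0.   -0.02]
pt lamp_pinch [222.0, 177.0] 0.72 [446.1 -41.9  47. ]
bb lamp_pinch [79.0, 178.0, 277.0, 275.0] 0.6
pt gland_cassette [218.0, 375.0] 0.94 [429.6 107.5   4. ]
bb gland_cassette [286.0, 187.0, 481.0, 282.0] 0.68
bb gland_cassette [335.0, 338.0, 478.0, 445.0] 0.62
pt dock [209.0, 282.0] 0.83 [435.4  28.6   0. ]
pt dock [208.0, 193.0] 0.4 [446.9 -46.    0. ]
bb dock [99.0, 149.0, 471.0, 276.0] 0.63
pt lampholder_0 [213.0, 249.0] 0.57 [441.6   2.5   6.5]
bb lampholder_0 [227.0, 199.0, 263.0, 244.0] 0.76
bb lampholder_0 [97.0, 149.0, 472.0, 268.0] 0.71
pt gland_0 [295.0, 320.0] 0.95 [506.3  72.8   6.5]
pt gland_0 [221.0, 423.0] 0.78 [424.9 146.9   6.5]
bb gland_0 [412.0, 210.0, 450.0, 250.0] 0.96
bb gland_0 [287.0, 274.0, 358.0, 372.0] 0.94
```

View pics/e.png

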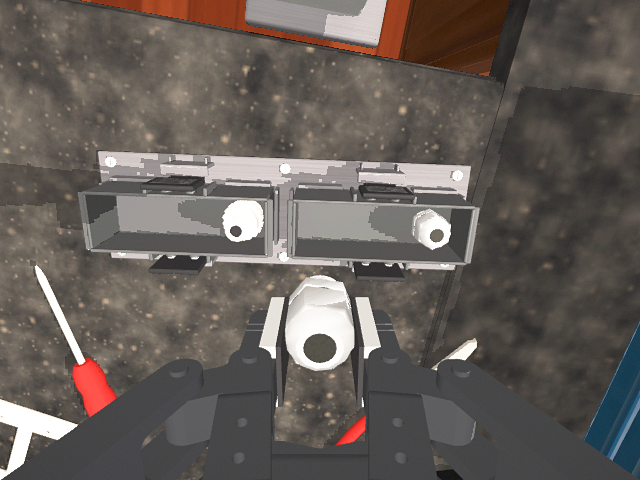

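The view shows the lamp cassette on the left, with a lampholder at (242,221), and the gland cassette on the right, with a gland at (432,230). The gland is held at (320,320). I'll compute the cassette frames from the dock bolts, rims and thumb plates.

```bash
python3 - <<'E'
from h import *
for n,p,z in [("boltnL",(110,161),5),("boltnM",(285,168),5),("boltnR",(457,175),5),("boltfM",(283,257),5),
 ("rimL nl",(79,193),50),("rimL nr",(273,188),50),("rimL fl",(84,250),50),("rimL fr",(272,258),50),
 ("rimG nl",(290,197),50),("rimG nr",(478,206),50),("rimG fr",(471,263),50),("rimG fl",(292,259),50),
 ("thumbL n",(173,181),64),("thumbL f",(177,263),64),("thumbG n",(386,188),64),("thumbG f",(380,270),64),
 ("lamp0",(236,231),56.5),("gl0",(437,236),44.5),("held",(320,347),189-9+38)]:
  print(n,np.round(at("wrist",p,z),1))
E
python3 -c "
import cv2
f=cv2.imread('pics/e.png')[140:290,70:490];cv2.imwrite('pics/e2.png',cv2.resize(f,None,fx=1.9,fy=1.9,interpolation=cv2.INTER_CUBIC))"
```

```text
boltnL [ 416.4 -112.5    5. ]
boltnM [399.6  27.2   5. ]
boltnR [383.  165.9   5. ]
boltfM [476.   35.6   5. ]
rimL nl [ 433.5 -112.2   50. ]
rimL nr [408.   23.4  50. ]
rimL fl [ 476.6 -109.6   50. ]
rimL fr [460.7  29.2  50. ]
rimG nl [412.5  36.2  50. ]
rimG nr [397.6 170.3  50. ]
rimG fr [440.9 177.4  50. ]
rimG fl [459.1  44.1  50. ]
thumbL n [411. -42.  64.]
thumbL f [469.7 -36.4  64. ]
thumbG n [393.   99.6  64. ]
thumbG f [452.  107.8  64. ]
lamp0 [441.7   1.7  56.5]
gl0 [425.7 148.8  44.5]
held [422.5  59.2 218. ]
```

View pics/e2.png

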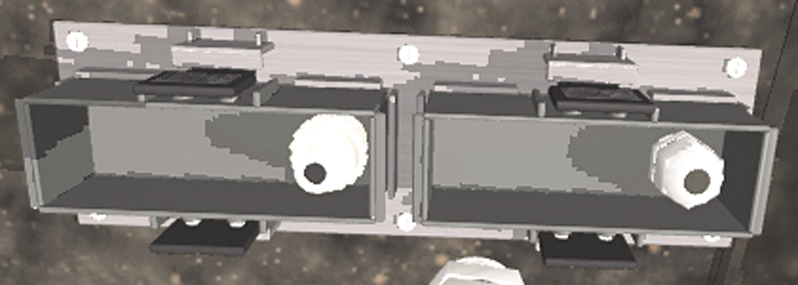

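```bash
python3 w.py f
python3 - <<'E'
from hole import *
f=cv2.imread("pics/f.png")[:,:,::-1].copy(); e=cv2.imread("pics/e.png")[:,:,::-1]
print(cv2.phaseCorrelate(np.float32(e[:270,:,1]),np.float32(f[:270,:,1])))
print(np.round(read_state()["ee_pos"],1))
print(hole("wrist",f,(220,195,270,248),56.5)[-1:],hole("wrist",f,(408,205,454,254),44.5)[-1:])
E
```

```text
7.35 [427.3  59.4 188.2] yaw -2.9818270684432857 op 23.495210595090363 q [ 0.14  0.02 -0.5   1.05 -0.   -0.02]
((6.628549794105311, 0.4749353465581123), 0.8289453465850265)
[427.3  59.5 188.3]
[(170, 117.0, [242.5, 231.6], [441.5, 6.5, 56.5])] [(170, 163.0, [443.9, 234.6], [423.8, 153.8, 44.5])]
```

Run:
```python
import h; from h import *
f=cv2.imread("pics/f.png")
# refine bolts by template matching e->f
e=cv2.imread("pics/e.png")
P={}
for n,p,z in [("bnL",(110,161),5),("bnM",(285,168),5),("bnR",(457,175),5),("bfM",(283,257),5),
 ("L nl",(79,193),50),("L nr",(273,188),50),("L fl",(84,250),50),("L fr",(272,258),50),
 ("G nl",(290,197),50),("G nr",(478,206),50),("G fr",(471,263),50),("G fl",(292,259),50),("TLn",(172,186),64),("TLf",(178,272),64),("TGn",(386,193),64),("TGf",(379,279),64)]:
    x,y=p; t=e[y-9:y+10,x-9:x+10]; R=f[y-22:y+23,x-22:x+23]
    _,s,_,m=cv2.minMaxLoc(cv2.matchTemplate(R,t,cv2.TM_CCOEFF_NORMED))
    P[n]=at("wrist",(x-13+m[0],y-13+m[1]),z); print(n,m[0]-13,m[1]-13,round(s,2),np.round(P[n],1))
d=P["bnL"]-P["bnR"]; print("yaw",np.arctan2(d[0],-d[1]))
d=P["G nl"]-P["G nr"]; print("yaw",np.arctan2(d[0],-d[1]));d=P["G fl"]-P["G fr"]; print("yaw",np.arctan2(d[0],-d[1]))
print((P["bnM"]+P["bfM"])/2)
for k in "LG": print(k,np.mean([P[k+" "+c] for c in("nl","nr","fl","fr")],0),(P["T%sn"%k]+P["T%sf"%k])/2)
```

```text
bnL 6 2 0.98 [ 417.3 -107.6    5. ]
bnM 6 1 0.9 [399.6  32.2   5. ]
bnR 7 -1 0.91 [381.3 171.5   5. ]
bfM 7 1 0.94 [476.   41.9   5. ]
L nl 7 2 0.98 [ 434.2 -107.2   50. ]
L nr 6 1 0.95 [408.   27.9  50. ]
L fl 7 2 0.98 [ 477.4 -104.3   50. ]
L fr 6 1 0.95 [460.8  33.9  50. ]
G nl 6 1 0.87 [412.6  40.7  50. ]
G nr 8 -1 0.96 [395.9 175.9  50. ]
G fr 8 -1 0.97 [439.1 183.3  50. ]
G fl 7 1 0.96 [459.1  49.6  50. ]
TLn 6 1 0.84 [414.6 -38.4  64. ]
TLf 6 1 0.96 [476.7 -30.9  64. ]
TGn 7 0 0.83 [395.6 105.2  64. ]
TGf 7 0 0.98 [458.2 113.8  64. ]
yaw 0.12838044359783338
yaw 0.1223275811629169
yaw 0.1479557279528355
[437.83358789  37.07644313   5.        ]
L [445.11487626 -37.4323087   50.        ] [445.65679056 -34.61582764  64.        ]
G [426.678478   112.36472732  50.        ] [426.87839205 109.46782891  64.        ]
```

Emit:
{"fn": "servo_tool", "kwargs": {
  "twist": [
    [0,0,0.031],
    [0,0,0.031],
    [0,0,0.031],
    [0,0,0.031],
    [0,0,0.031],
    [0,0,0.031],
    [0,0,0.031],
    [0,0,0.031]
  ],
  "dp": [
    [-0.011,0.034,0],
    [-0.011,0.034,0.02],
    [-0.011,0.034,0.06],
    [-0.011,0.034,0.09],
    [-0.011,0.034,0.11],
    [-0.011,0.034,0.11],
    [-0.011,0.034,0.11],
    [-0.011,0.034,0.11]
  ],
  "fingers": [1,1,1,1,1,1,1,1]
}}

```text
clock: 8.2
ee_pos: [433.8, 95.5, 79.6]
ee_rot: [-0.204, 3.133, 0.0]
contact_force: [-0.8, -0.4, 0.3]
opening: 23.7
gripper_force: 59.2
```

```bash
python3 w.py g
```

```text
8.2 [433.8  95.5  79.6] yaw -3.011566522468564 op 23.695547394727992 q [ 0.22  0.15 -0.63  0.79 -0.    0.09]
```

View pics/g.png

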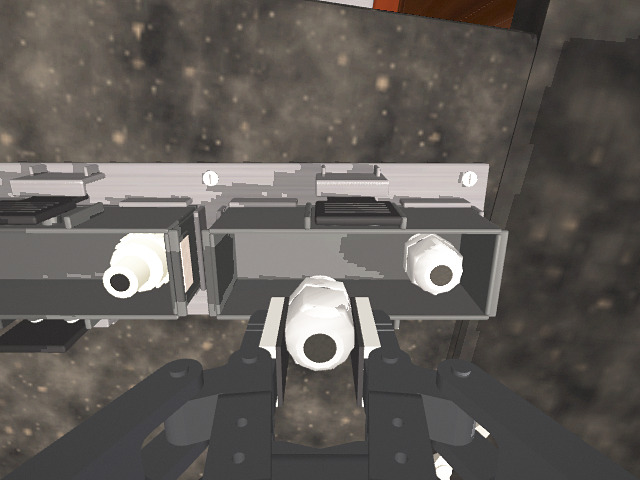

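The view is aligned with the tub. The held gland is over it at (320,347), and the tub rims are at rows 231 and 317.

Run:
```python
from hole import *
f=cv2.imread("pics/g.png")[:,:,::-1].copy()
print(hole("wrist",f,(402,232,464,296),44.5)[-1:],hole("wrist",f,(100,232,172,300),56.5)[-1:])
s=read_state();R,_=cv2.Rodrigues(s["ee_rot"])
for n,p,z in [("near",(355,231),50),("far",(355,317),50),("endR",(507,231),50),("endL",(206,231),50),("held",(320,347),79.6-8.5+38)]:
    w=at("wrist",p,z); print(n,np.round(w,1),np.round(R.T@(w-s["ee_pos"]),1))
```

```text
[(170, 397.0, [440.9, 275.0], [424.1, 153.7, 44.5])] [(170, 302.0, [119.5, 282.1], [441.6, 6.0, 56.5])]
near [405.9 108.5  50. ] [26.1 16.5 29.6]
far [448.9 115.3  50. ] [-17.4  17.7  29.7]
endR [397.1 176.3  50. ] [26.1 84.8 29.6]
endL [414.6  42.1  50. ] [ 26.1 -50.5  29.6]
held [429.2  95.6 109.1] [  4.5   0.6 -29.4]
```

Emit:
{"fn": "servo_tool", "kwargs": {
  "twist": [
    [0,0,0],
    [0,0,0],
    [0,0,0],
    [0,0,0],
    [0,0,0],
    [0,0,0],
    [0,0,0],
    [0,0,0]
  ],
  "dp": [
    [0,0,0.02],
    [0,0,0.04],
    [0,0,0.055],
    [0,0,0.063],
    [0,0,0.063],
    [0,0,0.063],
    [0,0,0.063],
    [0,0,0.063]
  ],
  "fingers": [1,1,1,1,1,1,0.55,0.55]
}}

```text
clock: 9.05
ee_pos: [433.1, 95.5, 15.8]
ee_rot: [-0.204, 3.134, 0.0]
contact_force: [-0.5, -0.7, -0.7]
opening: 38.0
gripper_force: 0.0
```

Emit:
{"fn": "servo_tool", "kwargs": {
  "twist": [
    [0,0,0],
    [0,0,0],
    [0,0,0],
    [0,0,0],
    [0,0,0],
    [0,0,0],
    [0,0,0],
    [0,0,0]
  ],
  "dp": [
    [0,0,0],
    [0,0,-0.02],
    [0,0,-0.06],
    [0,0,-0.1],
    [0,-0.04,-0.11],
    [0,-0.08,-0.11],
    [0,-0.12,-0.11],
    [0,-0.16,-0.11]
  ],
  "fingers": [0.55,0.55,0.55,0.55,0.55,0.55,0.55,0.55]
}}

```text
clock: 9.85
ee_pos: [453.6, -64.7, 125.8]
ee_rot: [-0.205, 3.134, -0.0]
contact_force: [0.9, -0.0, -0.1]
opening: 38.6
gripper_force: 0.0
```

```bash
python3 w.py i
```

```text
9.85 [453.6 -64.7 125.8] yaw -3.01084018826641 op 38.575352747577014 q [-0.14  0.12 -0.54  0.91  0.   -0.27]
```

View pics/i.png

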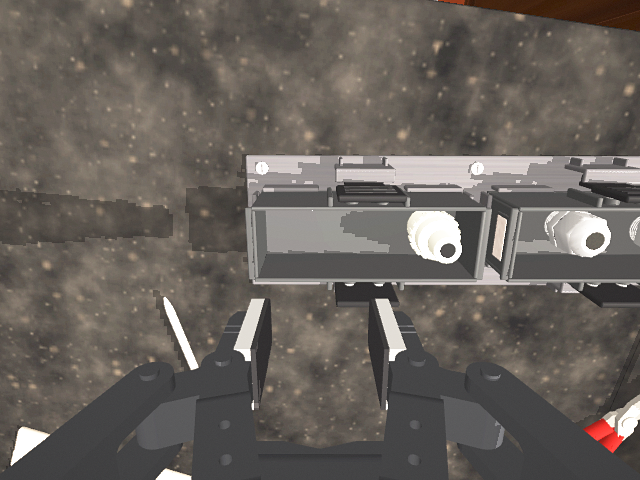

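The second gland stands at (580,233) in the gland cassette. Next is lampholder_1.

Emit:
{"fn": "servo_tool", "kwargs": {
  "twist": [
    [0,0,0],
    [0,0,0],
    [0,0,0],
    [0,0,0],
    [0,0,0],
    [0,0,0],
    [0,0,0],
    [0,0,0]
  ],
  "dp": [
    [0.005,-0.04,0],
    [0.01,-0.085,0],
    [0.016,-0.13,0],
    [0.021,-0.175,0],
    [0.026,-0.22,0],
    [0.031,-0.26,0],
    [0.034,-0.288,0.01],
    [0.034,-0.288,0.01]
  ],
  "fingers": [0.5,0.5,0.5,0.5,0.5,0.5,0.5,0.5]
}}

```text
clock: 10.7
ee_pos: [456.6, -356.2, 114.2]
ee_rot: [0.198, -3.135, 0.001]
contact_force: [0.1, 0.8, -0.3]
opening: 42.9
gripper_force: 0.0
```

Emit:
{"fn": "servo_tool", "kwargs": {
  "twist": [
    [0,0,0],
    [0,0,0],
    [0,0,0],
    [0,0,0],
    [0,0,0],
    [0,0,0],
    [0,0,0],
    [0,0,0]
  ],
  "dp": [
    [0,0,0],
    [0,0,0],
    [0,0,0],
    [0,0,0.005],
    [0,0,0.01],
    [0,0,0.01],
    [0,0,0.01],
    [0,0,0.01]
  ],
  "fingers": [0.5,0.5,0.5,0.5,0.5,0.5,0.5,0.5]
}}

```text
clock: 11.5
ee_pos: [457.1, -353.2, 105.3]
ee_rot: [0.205, -3.135, -0.0]
contact_force: [-0.5, -0.1, 0.9]
opening: 42.9
gripper_force: 0.0
```

```bash
python3 w.py j lampholder_1:0
python3 - <<'E'
from hole import *
f=cv2.imread("pics/j.png")[:,:,::-1].copy()
s=read_state();R,_=cv2.Rodrigues(s["ee_rot"])
for o in hole("wrist",f,(20,150,620,350),50):
    if o[1]>100: print(o[1:],np.round(R.T@(np.array(o[3])-s["ee_pos"]),1))
E
```

```text
11.5 [ 457.1 -353.2  105.3] yaw -3.0113046258723246 op 42.90077506142071 q [-0.66  0.35 -0.29  0.93 -0.   -0.79]
pt lampholder_1 [236.0, 319.0] 0.97 [ 457.2 -353.1    0. ]
pt lampholder_1 [278.0, 221.0] 0.61 [ 495.6 -414.5    0. ]
bb lampholder_1 [293.0, 215.0, 344.0, 273.0] 0.87
bb lampholder_1 [184.0, 260.0, 239.0, 326.0] 0.65
(179.5, [198.7, 313.3], [494.9, -415.4, 50.0]) [-29.4 -66.4  55.4]
(176.5, [113.4, 284.2], [483.2, -461.8, 50.0]) [ -11.8 -110.9   55.4]
(198.5, [317.8, 261.3], [455.7, -354.0, 50.0]) [ 1.5 -0.4 55.4]
(185.5, [198.8, 313.3], [494.9, -415.4, 50.0]) [-29.4 -66.4  55.4]
(208.5, [317.8, 261.2], [455.7, -354.0, 50.0]) [ 1.5 -0.4 55.4]
(189.0, [199.0, 313.4], [494.9, -415.3, 50.0]) [-29.5 -66.3  55.4]
(214.0, [318.0, 261.0], [455.6, -353.9, 50.0]) [ 1.6 -0.3 55.4]
```

Emit:
{"fn": "servo_tool", "kwargs": {
  "twist": [
    [0,0,0],
    [0,0,0],
    [0,0,0],
    [0,0,0],
    [0,0,0],
    [0,0,0],
    [0,0,0],
    [0,0,0]
  ],
  "dp": [
    [0,0,0.03],
    [0,0,0.055],
    [0,0,0.067],
    [0,0,0.067],
    [0,0,0.067],
    [0,0,0.067],
    [0,0,0.067],
    [0,0,0.067]
  ],
  "fingers": [0.5,0.5,0.5,0.5,1,1,1,1]
}}

```text
clock: 12.45
ee_pos: [458.1, -354.1, 39.8]
ee_rot: [-0.204, 3.133, -0.003]
contact_force: [0.4, 1.1, 6.3]
opening: 12.4
gripper_force: 58.8
```

Emit:
{"fn": "servo_tool", "kwargs": {
  "twist": [
    [0,0,0],
    [0,0,0],
    [0,0,0],
    [0,0,0],
    [0,0,0],
    [0,0,0],
    [0,0,0],
    [0,0,0]
  ],
  "dp": [
    [0,0,0],
    [0,0,0],
    [0,0,-0.03],
    [0,0,-0.07],
    [-0.003,0.03,-0.1],
    [-0.008,0.07,-0.1],
    [-0.013,0.11,-0.1],
    [-0.018,0.15,-0.1]
  ],
  "fingers": [1,1,1,1,1,1,1,1]
}}

```text
clock: 13.25
ee_pos: [455.5, -201.1, 139.1]
ee_rot: [-0.203, 3.134, -0.001]
contact_force: [0.8, 1.0, -0.9]
opening: 12.5
gripper_force: 58.7
```

Emit:
{"fn": "servo_tool", "kwargs": {
  "twist": [
    [0,0,0],
    [0,0,0],
    [0,0,0],
    [0,0,0],
    [0,0,0],
    [0,0,0],
    [0,0,0],
    [0,0,0]
  ],
  "dp": [
    [-0.005,0.045,0],
    [-0.009,0.085,0],
    [-0.013,0.115,0],
    [-0.013,0.128,0.01],
    [-0.013,0.128,0.02],
    [-0.013,0.128,0.02],
    [-0.013,0.128,0.02],
    [-0.013,0.128,0.02]
  ],
  "fingers": [1,1,1,1,1,1,1,1]
}}

```text
clock: 14.05
ee_pos: [451.9, -74.7, 118.3]
ee_rot: [0.202, -3.135, 0.0]
contact_force: [-0.6, 0.2, 0.2]
opening: 12.2
gripper_force: 58.7
```

```bash
python3 w.py k
```

```text
14.05 [451.9 -74.7 118.3] yaw -3.013145906794349 op 12.176210253061075 q [-0.16  0.13 -0.55  0.89 -0.   -0.29]
```

View pics/k.png

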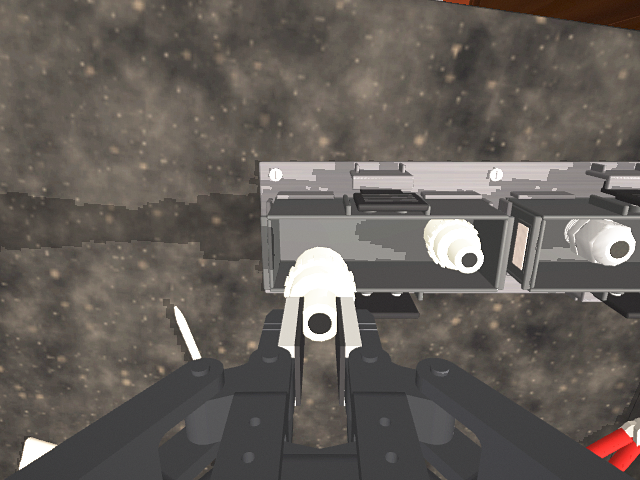

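The lampholder is held by its neck, with its hole at (320,322). The lamp tub's rim spans columns 267–510 and rows 217–291.

```bash
cat > rel.py <<'E'
import sys
from h import *
s=read_state();R,_=cv2.Rodrigues(s["ee_rot"]); print(np.round(s["ee_pos"],1))
for a in sys.argv[1:]:
    x,y,z=map(float,a.split(",")); w=at("wrist",(x,y),z); print(a,np.round(w,1),np.round(R.T@(w-s["ee_pos"]),1))
E
python3 rel.py 390,217,50 390,291,50 267,217,50 510,217,50 320,322,128.8 470,260,56.5
```

```text
[452.  -74.6 118.4]
390,217,50 [425.  -38.9  50. ] [22.2 38.9 68.4]
390,291,50 [468.6 -30.8  50. ] [-22.1  41.3  68.4]
267,217,50 [ 433.5 -105.3   50. ] [ 22.2 -28.1  68.4]
510,217,50 [416.6  25.9  50. ] [ 22.2 104.2  68.4]
320,322,128.8 [449.1 -74.3 128.8] [  2.8   0.7 -10.4]
470,260,56.5 [441.7   7.5  56.5] [-0.4 82.7 61.9]
```

Emit:
{"fn": "servo_tool", "kwargs": {
  "twist": [
    [0,0,0],
    [0,0,0],
    [0,0,0],
    [0,0,0],
    [0,0,0],
    [0,0,0],
    [0,0,0],
    [0,0,0]
  ],
  "dp": [
    [-0.002,0.001,0.01],
    [-0.002,0.001,0.035],
    [-0.002,0.001,0.055],
    [-0.002,0.001,0.065],
    [-0.002,0.001,0.071],
    [-0.002,0.001,0.071],
    [-0.002,0.001,0.071],
    [-0.002,0.001,0.071]
  ],
  "fingers": [1,1,1,1,1,1,1,1]
}}

```text
clock: 14.9
ee_pos: [454.1, -72.5, 47.8]
ee_rot: [-0.204, 3.134, -0.0]
contact_force: [0.2, -1.0, -0.9]
opening: 12.3
gripper_force: 58.7
```

Emit:
{"fn": "servo_tool", "kwargs": {
  "twist": [
    [0,0,0],
    [0,0,0],
    [0,0,0],
    [0,0,0],
    [0,0,0],
    [0,0,0],
    [0,0,0],
    [0,0,0]
  ],
  "dp": [
    [0,0,0.001],
    [0,0,0.0015],
    [0,0,0.0015],
    [0,0,0.0015],
    [0,0,0.0015],
    [0,0,0.0015],
    [0,0,0.0015],
    [0,0,0.0015]
  ],
  "fingers": [1,1,1,0.74,0.74,0.74,0.74,0.74]
}}

```text
clock: 15.7
ee_pos: [453.5, -72.3, 45.7]
ee_rot: [0.204, -3.135, -0.0]
contact_force: [-0.4, -0.7, 0.0]
opening: 22.5
gripper_force: 0.0
```

Emit:
{"fn": "servo_tool", "kwargs": {
  "twist": [
    [0,0,0],
    [0,0,0],
    [0,0,0],
    [0,0,0],
    [0,0,0],
    [0,0,0],
    [0,0,0],
    [0,0,0]
  ],
  "dp": [
    [0,0,-0.01],
    [0,0,-0.025],
    [0,0,-0.05],
    [0,0,-0.07],
    [0,0,-0.07],
    [0,-0.04,-0.07],
    [0,-0.08,-0.07],
    [0,-0.08,-0.07]
  ],
  "fingers": [0.74,0.74,0.74,0.7,0.5,0.5,0.5,0.5]
}}

```text
clock: 16.5
ee_pos: [464.8, -155.2, 115.9]
ee_rot: [-0.198, 3.134, -0.003]
contact_force: [0.3, 0.4, -0.4]
opening: 42.7
gripper_force: 0.0
```

```bash
python3 w.py l lampholder_0:6.5
```

```text
16.5 [ 464.8 -155.2  115.9] yaw -3.015357640195686 op 42.68926733822371 q [-0.32  0.19 -0.49  0.89 -0.   -0.45]
pt lampholder_0 [228.0, 572.0] 0.64 [438.   11.9   6.5]
bb lampholder_0 [550.0, 216.0, 639.0, 272.0] 0.67
bb lampholder_0 [428.0, 216.0, 490.0, 268.0] 0.66
```

Emit:
{"fn": "servo_tool", "kwargs": {
  "twist": [
    [0,0,0],
    [0,0,0],
    [0,0,0],
    [0,0,0],
    [0,0,0],
    [0,0,0],
    [0,0,0],
    [0,0,0]
  ],
  "dp": [
    [0,-0.045,0],
    [0.001,-0.09,0],
    [0.001,-0.135,0],
    [0.002,-0.18,0],
    [0.002,-0.22,0],
    [0.002,-0.25,0],
    [0.002,-0.265,0.005],
    [0.002,-0.265,0.01]
  ],
  "fingers": [0.5,0.5,0.5,0.5,0.5,0.5,0.5,0.5]
}}

```text
clock: 17.45
ee_pos: [496.6, -415.0, 105.0]
ee_rot: [0.203, -3.135, -0.0]
contact_force: [0.3, 0.7, 0.8]
opening: 42.7
gripper_force: 0.0
```

Emit:
{"fn": "servo_tool", "kwargs": {
  "twist": [
    [0,0,0],
    [0,0,0],
    [0,0,0],
    [0,0,0],
    [0,0,0],
    [0,0,0],
    [0,0,0],
    [0,0,0]
  ],
  "dp": [
    [0,0,0],
    [0,0,0],
    [0,0,0],
    [0,0,0],
    [0,0,0],
    [0,0,0],
    [0,0,0],
    [0,0,0]
  ],
  "fingers": [0.5,0.5,0.5,0.5,0.5,0.5,0.5,0.5]
}}

```text
clock: 18.25
ee_pos: [496.3, -414.7, 105.8]
ee_rot: [-0.204, 3.135, -0.0]
contact_force: [0.1, 0.6, -0.9]
opening: 42.5
gripper_force: 0.0
```

```bash
python3 w.py m lampholder_1:0
python3 - <<'E'
from hole import *
f=cv2.imread("pics/m.png")[:,:,::-1].copy()
s=read_state();R,_=cv2.Rodrigues(s["ee_rot"])
for o in hole("wrist",f,(200,150,450,350),50):
    if o[1]>100: print(o[1:],np.round(R.T@(np.array(o[3])-s["ee_pos"]),1))
E
```

```text
18.25 [ 496.3 -414.7  105.8] yaw -3.0114566934605342 op 42.54783901613345 q [-0.7   0.47 -0.11  0.99  0.   -0.83]
pt lampholder_1 [231.0, 316.0] 0.91 [ 494. -417.    0.]
bb lampholder_1 [293.0, 216.0, 345.0, 274.0] 0.84
(202.0, [318.5, 260.5], [494.6, -415.0, 50.0]) [ 1.7 -0.1 55.8]
(207.5, [318.7, 260.7], [494.7, -414.9, 50.0]) [ 1.6  0.  55.8]
(213.0, [318.9, 260.6], [494.6, -414.8, 50.0]) [ 1.7  0.1 55.8]
```

Emit:
{"fn": "servo_tool", "kwargs": {
  "twist": [
    [0,0,0],
    [0,0,0],
    [0,0,0],
    [0,0,0],
    [0,0,0],
    [0,0,0],
    [0,0,0],
    [0,0,0]
  ],
  "dp": [
    [0.001,0,0.03],
    [0.001,0,0.055],
    [0.001,0,0.067],
    [0.001,0,0.067],
    [0.001,0,0.067],
    [0.001,0,0.067],
    [0.001,0,0.067],
    [0.001,0,0.067]
  ],
  "fingers": [0.5,0.5,0.5,0.5,1,1,1,1]
}}

```text
clock: 19.2
ee_pos: [496.3, -415.6, 40.4]
ee_rot: [-0.204, 3.133, -0.003]
contact_force: [-0.1, 0.4, 5.9]
opening: 12.2
gripper_force: 58.8
```

Emit:
{"fn": "servo_tool", "kwargs": {
  "twist": [
    [0,0,0],
    [0,0,0],
    [0,0,0],
    [0,0,0],
    [0,0,0],
    [0,0,0],
    [0,0,0],
    [0,0,0]
  ],
  "dp": [
    [0,0,0],
    [0,0,0],
    [0,0,-0.03],
    [0,0,-0.07],
    [0,0.03,-0.1],
    [0,0.07,-0.1],
    [0,0.11,-0.1],
    [0,0.15,-0.1]
  ],
  "fingers": [1,1,1,1,1,1,1,1]
}}

```text
clock: 20.0
ee_pos: [475.7, -264.9, 139.4]
ee_rot: [-0.203, 3.134, -0.001]
contact_force: [-0.1, 0.8, -1.7]
opening: 12.3
gripper_force: 58.6
```

Emit:
{"fn": "servo_tool", "kwargs": {
  "twist": [
    [0,0,0],
    [0,0,0],
    [0,0,0],
    [0,0,0],
    [0,0,0],
    [0,0,0],
    [0,0,0],
    [0,0,0]
  ],
  "dp": [
    [-0.001,0.045,0],
    [-0.002,0.09,0],
    [-0.003,0.135,0],
    [-0.004,0.18,0],
    [-0.004,0.215,0.01],
    [-0.004,0.234,0.02],
    [-0.004,0.234,0.02],
    [-0.004,0.234,0.02]
  ],
  "fingers": [1,1,1,1,1,1,1,1]
}}

```text
clock: 20.8
ee_pos: [449.5, -33.6, 119.1]
ee_rot: [-0.206, 3.135, -0.001]
contact_force: [0.7, -0.1, -0.4]
opening: 12.1
gripper_force: 58.7
```

```bash
python3 w.py n
```

```text
20.8 [449.5 -33.6 119.1] yaw -3.010304662616649 op 12.116091346529258 q [-0.07  0.12 -0.57  0.89 -0.   -0.21]
```

View pics/n.png

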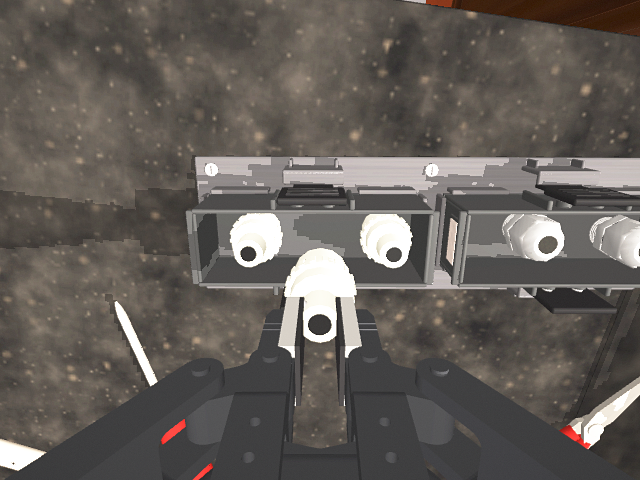

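Lampholder_1 stands at (256,240) and lampholder_0 at (386,240). Both glands stand at (533,238) and (617,240). The held lampholder is at (320,323).

```bash
python3 rel.py 310,211,50 310,286,50 187,211,50 433,211,50 320,323,129 248,254,56.5 394,254,56.5
```

```text
[450.  -34.1 119.3]
310,211,50 [425.5 -42.1  50. ] [25.4 -4.7 69.3]
310,286,50 [469.8 -36.6  50. ] [-19.3  -5.   69.3]
187,211,50 [ 434.2 -108.5   50. ] [ 25.4 -71.6  69.3]
433,211,50 [416.8  24.3  50. ] [25.4 62.2 69.3]
320,323,129 [447.9 -33.7 129. ] [ 2.   0.7 -9.7]
248,254,56.5 [452.2 -72.8  56.5] [  2.8 -38.6  62.8]
394,254,56.5 [441.9   6.3  56.5] [ 2.8 41.2 62.8]
```

Emit:
{"fn": "servo_tool", "kwargs": {
  "twist": [
    [0,0,0],
    [0,0,0],
    [0,0,0],
    [0,0,0],
    [0,0,0],
    [0,0,0],
    [0,0,0],
    [0,0,0]
  ],
  "dp": [
    [0.001,0,0.01],
    [0.001,0,0.035],
    [0.001,0,0.055],
    [0.001,0,0.065],
    [0.001,0,0.07],
    [0.001,0,0.0725],
    [0.001,0,0.0725],
    [0.001,0,0.0725]
  ],
  "fingers": [1,1,1,1,1,1,1,1]
}}

```text
clock: 21.65
ee_pos: [449.3, -33.9, 47.0]
ee_rot: [-0.204, 3.133, -0.0]
contact_force: [0.9, -0.6, 0.3]
opening: 12.1
gripper_force: 58.6
```

Emit:
{"fn": "servo_tool", "kwargs": {
  "twist": [
    [0,0,0],
    [0,0,0],
    [0,0,0],
    [0,0,0],
    [0,0,0],
    [0,0,0],
    [0,0,0],
    [0,0,0]
  ],
  "dp": [
    [0,0,0],
    [0,0,0],
    [0,0,0],
    [0,0,0],
    [0,0,0],
    [0,0,-0.015],
    [0,0,-0.04],
    [0,0,-0.08]
  ],
  "fingers": [0.74,0.74,0.74,0.74,0.74,0.74,0.74,0.74]
}}

```text
clock: 22.45
ee_pos: [446.4, -33.5, 125.4]
ee_rot: [0.204, -3.13, -0.001]
contact_force: [0.5, 0.1, 0.3]
opening: 22.5
gripper_force: 0.0
```

Emit:
{"fn": "servo_tool", "kwargs": {
  "twist": [
    [0,0,0.14],
    [0,0,0.28],
    [0,0,0.42],
    [0,0,0.56],
    [0,0,0.7],
    [0,0,0.84],
    [0,0,0.98],
    [0,0,1.12]
  ],
  "dp": [
    [0.002,-0.004,-0.01],
    [0.002,-0.004,-0.02],
    [0.002,-0.004,-0.02],
    [0.002,-0.004,-0.02],
    [0.002,-0.004,-0.02],
    [0.002,-0.004,-0.02],
    [0.002,-0.004,-0.02],
    [0.002,-0.004,-0.02]
  ],
  "fingers": [0,0,0,0,0,0,0,0]
}}

```text
clock: 23.25
ee_pos: [446.9, -37.9, 146.3]
ee_rot: [-1.5, -2.76, 0.0]
contact_force: [0.6, 0.6, -0.1]
opening: 85.1
gripper_force: 0.0
```

Emit:
{"fn": "servo_tool", "kwargs": {
  "twist": [
    [0,0,0.14],
    [0,0,0.28],
    [0,0,0.42],
    [0,0,0.451],
    [0,0,0.451],
    [0,0,0.451],
    [0,0,0.451],
    [0,0,0.451]
  ],
  "dp": [
    [0,0,0],
    [0,0,0],
    [0,0,0],
    [0,0,0],
    [0,0,0],
    [0,0,0],
    [0,0,0],
    [0,0,0]
  ],
  "fingers": [0,0,0,0,0,0,0,0]
}}

```text
clock: 24.05
ee_pos: [447.0, -37.9, 146.3]
ee_rot: [-2.072, -2.361, 0.0]
contact_force: [-0.1, -0.5, 0.3]
opening: 85.3
gripper_force: 0.0
```

```bash
python3 w.py o lamp_pinch:47 lampholder_0:6.5
```

```text
24.05 [447.  -37.9 146.3] yaw 1.701203141581734 op 85.27089836938121 q [-0.08  0.09 -0.53  0.95  0.    1.36]
pt lamp_pinch [242.0, 318.0] 0.96 [447.2 -39.5  47. ]
bb lamp_pinch [263.0, 124.0, 377.0, 338.0] 0.79
pt lampholder_0 [161.0, 320.0] 0.94 [442.5   6.7   6.5]
pt lampholder_0 [218.0, 320.0] 0.7 [447.8 -33.9   6.5]
pt lampholder_0 [269.0, 317.0] 0.64 [450.7 -74.5   6.5]
bb lampholder_0 [296.0, 142.0, 340.0, 189.0] 0.73
bb lampholder_0 [294.0, 254.0, 341.0, 308.0] 0.67
bb lampholder_0 [297.0, 201.0, 344.0, 248.0] 0.56
```

View pics/o.png

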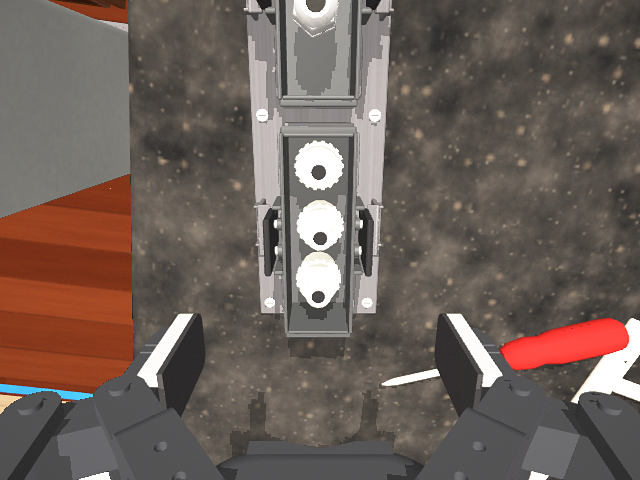

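All three lampholders stand in the lamp tub at (318,170), (320,238) and (318,295). The thumb plates at columns 264 and 373 sit symmetrically about the gripper. Next I descend, pinch and check the grip.

Emit:
{"fn": "servo_tool", "kwargs": {
  "twist": [
    [0,0,0],
    [0,0,0],
    [0,0,0],
    [0,0,0],
    [0,0,0],
    [0,0,0],
    [0,0,0],
    [0,0,0]
  ],
  "dp": [
    [-0.0015,0,0.03],
    [-0.0015,0,0.06],
    [-0.0015,0,0.085],
    [-0.0015,0,0.1],
    [-0.0015,0,0.11],
    [-0.0015,0,0.115],
    [-0.0015,0,0.115],
    [-0.0015,0,0.115]
  ],
  "fingers": [0,0,0,0,0,0,0,0]
}}

```text
clock: 25.1
ee_pos: [447.9, -39.4, 31.9]
ee_rot: [2.072, 2.36, 0.001]
contact_force: [-0.4, 1.1, 0.6]
opening: 85.4
gripper_force: 0.0
```

Emit:
{"fn": "servo_tool", "kwargs": {
  "twist": [
    [0,0,0],
    [0,0,0],
    [0,0,0],
    [0,0,0],
    [0,0,0],
    [0,0,0],
    [0,0,0],
    [0,0,0]
  ],
  "dp": [
    [0,0,0],
    [0,0,0],
    [0,0,0],
    [0,0,0],
    [0,0,0],
    [0,0,0],
    [0,0,0],
    [0,0,0]
  ],
  "fingers": [0.2,0.25,0.3,0.35,0.4,0.45,0.45,0.45]
}}

```text
clock: 25.9
ee_pos: [446.4, -39.6, 32.3]
ee_rot: [-2.072, -2.361, 0.002]
contact_force: [-8.1, -0.7, 17.2]
opening: 52.5
gripper_force: 59.7
```

Emit:
{"fn": "servo_tool", "kwargs": {
  "twist": [
    [0,0,0],
    [0,0,0],
    [0,0,0],
    [0,0,0],
    [0,0,0],
    [0,0,0],
    [0,0,0],
    [0,0,0]
  ],
  "dp": [
    [0,0,-0.002],
    [0,0,-0.004],
    [0,0,-0.007],
    [0,0,-0.011],
    [0,0,-0.016],
    [0,0,-0.022],
    [0,0,-0.028],
    [0,0,-0.034]
  ],
  "fingers": [0.5,0.5,0.5,0.5,0.5,0.5,0.5,0.5]
}}

```text
clock: 26.7
ee_pos: [447.3, -39.4, 65.9]
ee_rot: [2.072, 2.361, 0.0]
contact_force: [-0.6, 0.0, -3.7]
opening: 51.9
gripper_force: 63.8
```

```bash
python3 w.py p lamp_pinch:81 lampholder_0:40 gland_cassette:4
```

```text
26.7 [447.3 -39.4  65.9] yaw 1.7007476645066513 op 51.94440893114552 q [-0.09  0.17 -0.64  0.76  0.    1.35]
bb lamp_pinch [236.0, 137.0, 405.0, 444.0] 0.89
pt lampholder_0 [353.0, 321.0] 0.93 [453.  -72.7  40. ]
pt lampholder_0 [276.0, 323.0] 0.77 [448.7 -32.4  40. ]
pt lampholder_0 [189.0, 321.0] 0.64 [442.6   7.4  40. ]
bb lampholder_0 [282.0, 250.0, 362.0, 357.0] 0.7
bb lampholder_0 [281.0, 339.0, 356.0, 447.0] 0.68
bb lampholder_0 [282.0, 159.0, 362.0, 248.0] 0.68
bb gland_cassette [282.0, 340.0, 356.0, 448.0] 0.7
bb gland_cassette [253.0, 2.0, 385.0, 101.0] 0.61
```

The force of about −3.7 N matches the loaded cassette, and it lifted with all three lampholders. I'll raise it the rest of the way.

Emit:
{"fn": "servo_tool", "kwargs": {
  "twist": [
    [0,0,0],
    [0,0,0],
    [0,0,0],
    [0,0,0],
    [0,0,0],
    [0,0,0],
    [0,0,0],
    [0,0,0]
  ],
  "dp": [
    [0,0,-0.008],
    [0,0,-0.018],
    [0,0,-0.028],
    [0,0,-0.038],
    [0,0,-0.048],
    [0,0,-0.056],
    [0,0,-0.061],
    [0,0,-0.062]
  ],
  "fingers": [0.5,0.5,0.5,0.5,0.5,0.5,0.5,0.5]
}}

```text
clock: 27.85
ee_pos: [447.7, -39.4, 128.1]
ee_rot: [2.072, 2.36, 0.001]
contact_force: [-0.3, 0.5, -3.0]
opening: 51.8
gripper_force: 63.8
```

Emit:
{"fn": "servo_tool", "kwargs": {
  "twist": [
    [0,0,0],
    [0,0,0],
    [0,0,0],
    [0,0,0],
    [0,0,0],
    [0,0,0],
    [0,0,0],
    [0,0,0]
  ],
  "dp": [
    [0,0,0],
    [0,0,0],
    [0,0,0],
    [0,0,0],
    [0,0,0],
    [0,0,0],
    [0,0,0],
    [0,0,0]
  ],
  "fingers": [0.5,0.5,0.5,0.5,0.5,0.5,0.5,0.5]
}}

```text
clock: 28.65
ee_pos: [447.2, -39.4, 127.3]
ee_rot: [2.072, 2.361, -0.0]
contact_force: [-0.2, -0.6, -2.4]
opening: 51.9
gripper_force: 63.8
```

```bash
python3 w.py q lamp_pinch:143 lampholder_0:102 gland_0:6.5
python3 - <<'E'
from hole import *
p=cv2.imread("pics/p.png");q=cv2.imread("pics/q.png")
R,_=cv2.Rodrigues(read_state()["ee_rot"])
for n in "pq":
    f=cv2.imread("pics/%s.png"%n)[:,:,::-1].copy()
    print(n,[o[2] for o in hole("wrist",f,(275,150,365,450),152.5) if o[0]==140 and o[1]>100])
t=p[250:340,290:350]; m=cv2.matchTemplate(q[235:355,275:365],t,cv2.TM_CCOEFF_NORMED); print(cv2.minMaxLoc(m)[1:4:2])
print(read_state()["contact_force"])
E
```

```text
28.65 [447.2 -39.4 127.3] yaw 1.7007845080289634 op 51.89019410219334 q [-0.09  0.1  -0.56  0.91 -0.    1.35]
bb lamp_pinch [239.0, 134.0, 408.0, 446.0] 0.7
pt lampholder_0 [189.0, 322.0] 0.89 [442.8   7.5 102. ]
pt lampholder_0 [279.0, 319.0] 0.81 [447.  -33.5 102. ]
pt lampholder_0 [352.0, 320.0] 0.61 [452.1 -72.  102. ]
bb lampholder_0 [282.0, 160.0, 361.0, 248.0] 0.92
bb lampholder_0 [284.0, 338.0, 355.0, 448.0] 0.8
bb lampholder_0 [283.0, 252.0, 363.0, 357.0] 0.76
pt gland_0 [8.0, 314.0] 0.66 [427.3  94.5   6.5]
pt gland_0 [279.0, 320.0] 0.33 [452.9 -75.6   6.5]
bb gland_0 [293.0, 1.0, 341.0, 30.0] 0.66
bb gland_0 [232.0, 136.0, 404.0, 446.0] 0.17
p [[319.5, 430.5], [323.0, 337.2]]
q [[319.5, 430.5], [323.0, 337.1]]
(0.9842445850372314, (15, 15))
[ 0.38805397  0.78998619 -3.58628747]
```

The cassette has not shifted in the grip between views, and all three lampholders and the gland still detect where expected. I'm handing in.

```bash
python3 -c "
from plant import order
print(order.job_done())"
```

```text
the job is handed in; nothing more can be done
None
```

I handed the job in at about 29 s: both lampholders and the gland stand in their cassettes, and the lamp cassette is held by its catches about 10 cm above the worktop with its three lampholders, while the gland cassette was left clipped in and the tools untouched; the result of the judging was not shown.

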